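# Feed and clamp a bone slice in the lever punch

## Robot

A 6-joint arm with a two-finger parallel gripper is mounted at the origin on the work surface. World frame = base frame: x ahead of the robot, y to its left, z up, the work surface at z = 0. Lengths are in m, angles in rad, forces in N, time in s.
With the tool pointing down it reaches from about 0.25 to 0.725 m from the base axis. Payload 4 kg.
Tool frame: the origin (TCP) lies at the very end of the fingers, on their centre line; the grasp point (between the pads) lies 19 mm behind it; x points along the fingers, y is the direction in which the jaws open and shut, and the axes are right-handed (so a half turn about x gives the same grasp; the last joint's range is limited). The gripper opens to 85 mm and grips with 20 to 120 N. Pads are 22 mm wide; open, the fingers measure 114 mm over their backs; the gripper's body (76 mm by 85 mm) begins 54 mm behind the grasp point. The pads swing forward as they close: fully open they stand 13 mm farther back than shut.
Start: joints at [-1.325, 0.241, 0.005, 1.335, 0, 1.571], TCP at [0.122, -0.485, 0.231] pointing down, gripper open.
Joint ranges: [-2.72, 2.72], [-1.05, 1.87], [-1.09, 1.28], [-1.99, 2.15], [-1.42, 1.44], [-3.14, 3.14]. Speed limits (rad/s): [2.79, 2.79, 3.14, 3.14, 3.14, 3.14].

## Interface

Orientations are given as a unit quaternion [x, y, z, w].
In Python, from workcell import get_obs, camera, job_done gives the robot as it stands. The module is installed in compiled form; this text tells all that it offers.
- The arm moves only by the tool arm_command, never from a script. Its argument "motion" is a list of rows, each an object of numbers: "x", "y", "z": the shift along the tool's x, y, z in m; "roll": the turn about the tool's x in rad; "fingers": the opening, from 0 (shut) to 1 (fully open). A call has 1 to 20 rows; each row shifts and turns the pose as measured when the row begins, along the tool's axes as they then stand; what a row does not reach is not made up. A row lasts 1/12 s, in which the tool goes at most 41.7 mm and 7.16 degrees, less where a joint would pass 70% of its speed; a pose out of reach is approached as far as the arm can. A call is refused whole if a number of a shift passes 0.0417 or a number of a turn 0.125, either way. A call with a gripper value outside its range is refused whole. The fingers move at their own pace and stop on an object; the grip force is fixed at half the most. Time passes only in rows, so rows that do not move let the fingers close. It gives the time, the measured TCP pose, the force and the opening at its end, in the units of the state.
- get_obs(): the state, without advancing time (a new reading comes with each control period).
- camera(name): name is "scene" or "top" or "wrist"; returns a dict with "frame" (480x640x3 uint8, red, green, blue), "intrinsics" (3x3 intrinsics, pixels), "k1" (the pictures are not rectified: a ray, as slopes to the right and down, at radius r is drawn at 1 + k1 r^2 times it, then the intrinsics apply), "rvec" (rotation vector, rad) and "tvec" (3), from world to camera coordinates, as OpenCV has them. Camera axes: x right, y down, z forward; pixel columns grow to the right and rows downward; lengths in m; the calibration is good to about 2 mm. A picture is of the moment at which its call begins. There is no depth.
- job_done(): hands the job in, once; it reports no verdict.
The state is a dict: "clock": time; "joint_pos": joint angles; "joint_vel": joint speeds; "tau": joint torques, N m; "eef_pos": TCP position; "tool_rot": TCP orientation; "ft_force": force on the tool from outside, world axes, zero at the start; "ft_torque": the same for the moment, N m; "grip_width": finger opening in m.
Only numpy, scipy, OpenCV 4.12 (cv2) and the standard library are available. Lean on these libraries where they do the work, as an engineer would, in place of code of your own. Each camera call takes 0.05 s, during which the arm holds its last target.

## Task

With the fingertips only, push the bone slice that lies in the feed channel of the green lever punch along the channel until its end is right up against the end stop under the punch. Then push the short ball-ended clamp lever beside the channel over towards the slice, past its dead point, until it snaps down and locks on the slice, and move clear. Do not pick anything up, keep the slice flat in its channel, and leave the other things on the bench where they are.

Things in the scene. Friction and masses are not known exactly. Their poses are not given: they have to be found in the camera images.
- press: Green cast lever punch, fixed to the bench, about 0.42 m high with its raised iron handle (fixed too). Origin on the bench under the centre line of the feed channel. Its y axis runs along the channel; slices are fed towards +y, where the column stands (y = 152 to 228 mm); x points across the channel, z up. The clamp stands on its -x side. Positions below in mm are in this frame.
- feed (a point): Open (-y) end of the feed channel, centre of its floor: y = -198 mm, 40 mm above the bench. The floor is flat steel 85 mm wide (x = -42 to 42). Two guide rails, inner faces at x = -22 and 22, each 10 mm wide, run from here to y = 82; they are only 6 mm high, so the slice stands 8 mm above them.
- end_stop (a point): Foot of the end stop's face on the channel's centre line: x = 0, y = 115 mm, at floor height (40 mm above the bench). The stop is a steel block 64 mm wide and 22 mm high; its face looks to -y.
- head (a point): Lower front edge of the punch's overhanging head: y = 74 mm, 150 mm above the bench. The head is 52 mm wide and reaches 250 mm above the bench. The punch tip hangs from it at x = 0, y = 100 mm, 10 mm above a slice.
- slice: The bone slice in the feed channel: a flat cream slab 150 mm long (its y axis, along the channel), 40 wide (x), 14 thick (z), about 0.16 kg, free to slide. Origin: centre of its underside. It starts 35 to 80 mm short of the stop; up against it the origin is at y = 40 mm in the punch's frame and the near (-y) end at y = -35 mm.
- clamp_pivot (a point): Pivot of the clamp lever, axis along the punch's y: x = -65, y = 25 mm, 78 mm above the bench, between two steel cheeks. A 75 mm hold-down arm with an 18 mm rubber pad belongs to the lever: raised beside the channel when open, it comes down across the channel onto the slice at y = 25 mm.
- clamp (a joint): Clamp lever angle (rad). 0 = open, handle leaning 0.45 rad to the punch's -x. Grows as the handle is pushed to +x. 0.45 = handle upright, the dead point. A spring drives it back to 0 before the dead point (about 7 N at the knob to start it, falling to nothing at the dead point) and on into lock after it. Locked on a slice it rests near 1.10; with nothing under the pad it goes to 1.20.
- clamp_knob (a point): Centre of the black ball knob (30 mm diameter) on the end of the clamp handle, a 14 mm round bar, 115 mm from the pivot; moves with the lever. Open: x = -115, y = 25 mm in the punch's frame, 182 mm above the bench. Dead point: x = -65 mm, 193 mm above the bench.
- spare_a: Spare bone slice like the first, lying on the bench on the -x side of the feed table; leave it. Origin: centre of its underside, y along its length.
- spare_b: Spare bone slice like the first, lying on the bench on the +x side of the feed table; leave it. Origin: centre of its underside, y along its length.
- mallet: Wooden mallet lying down, 64 mm thick head 110 mm long, handle 20 cm along its x axis; leave it. Origin on the bench under the handle; the head's centre is 100 mm along +x.
- rusty_vise: Rusted hand vise lying flat, about 135 x 100 x 25 mm; leave it. Origin on the bench under its middle.
- pot: White ceramic cup, 76 mm wide, 70 mm high; leave it. Origin: centre of its underside.
There are look-alikes about, which are no part of the job. Leave any brown or pink look-alike of the slice alone.

How it is judged:
On the way, in this order (a step that is already met when the one before it is completed fails the run):
1. the slice is up against the end stop (within 3 mm) with the clamp still open (y of slice in the frame of press above 0.037 m and height (world z) of slice below 0.045 m and value of joint clamp below 0.25 rad), for 0.2 s.
2. the clamp lever has passed its dead point and snapped into lock on the slice (value of joint clamp above 1.02 rad and contact force between clamp and slice above 2 N), for 0.2 s.
At the end, for the whole second after the job is handed in: The slice lies flat in the channel within 3 mm of the end stop and at rest, and the clamp lever is locked (joint above 1.02 rad) with its pad pressing on the slice with more than 2 N (all of step 2 and y of slice in the frame of press above 0.037 m and height (world z) of slice below 0.045 m and linear speed of slice below 0.01 m/s); the robot touches nothing.
It fails at once if the slice is lifted more than 12 mm off the channel floor (height (world z) of slice above 0.052 m).
It fails at once if the slice is tipped more than 0.25 rad (angle between slice's own z axis and vertical above 0.25 rad).
It fails at once if one of the other things on the bench is moved more than 25 mm (distance of any of spare_a, spare_b, mallet, rusty_vise, pot from where it was at the start of the episode above 0.025 m).
It also fails if it takes over 48 s, if anything falls off the work surface, if the arm or the gripper's body presses on something with over 40 N, if the wrist force passes 120 N, or if a joint passes its speed limit or range.

## Working session

There is one attempt and no reset: what is moved stays moved. The work goes in short steps, Python scripts to look and compute and a tool call to move; the robot and the scene stay as the last step left them, time stands still between calls to the robot, and variables do not carry over. Pictures are saved under pics/ and viewed, and the job is handed in when it is done.

Besides the shell and the picture viewer there is one more tool, called by a JSON object that holds its "api" and its "payload", one argument or row to a line. arm_command: Moves the arm, as the interface text tells. Its arguments: {"type":"object","properties":{"motion":{"type":"array","items":{"type":"object","properties":{"x":{"type":"number"},"y":{"type":"number"},"z":{"type":"number"},"roll":{"type":"number"},"fingers":{"type":"number"}}}}},"required":["motion"]}

```bash
mkdir -p pics
python3 - <<'E'
from workcell import *
import cv2,json
o=get_obs();print(o)
for n in("scene","top","wrist"):
    c=camera(n);cv2.imwrite(f"pics/{n}0.png",c["frame"][:,:,::-1]);print(n,c["intrinsics"],c["k1"],c["rvec"],c["tvec"])
E
```

```text
{'clock': 0.0, 'joint_pos': array([-1.32499490e+00,  2.41410033e-01,  3.73956262e-03,  1.33519905e+00,
        4.97456695e-06,  1.57082557e+00]), 'joint_vel': array([-7.68588748e-04,  6.85352559e-04,  1.92817455e-03, -1.26650421e-03,
        1.30033192e-04,  6.91191092e-06]), 'tau': array([ 7.08627758e-04, -3.72325766e+01,  2.52402645e+01,  1.71221240e-02,
        2.55561289e-06, -3.11770876e-06]), 'eef_pos': array([ 0.12151637, -0.48436519,  0.23042028]), 'tool_rot': array([-0.70168599, -0.08740268,  0.70186224, -0.08594734]), 'ft_force': array([-0.3980324 ,  0.78386669,  0.28335626]), 'ft_torque': array([ 0.02578243,  0.02031716, -0.05352185]), 'grip_width': 0.08576825066728594}
scene [[599.11824889   0.         310.70575441]
 [  0.         599.11824889 243.09317654]
 [  0.           0.           1.        ]] -0.13365349504943438 [ 2.3279257   1.13176512 -0.369333  ] [-0.26517084 -0.30185714  2.03695722]
top [[468.38293987   0.         327.0460148 ]
 [  0.         468.38293987 246.63703978]
 [  0.           0.           1.        ]] -0.0044290376890982275 [ 2.18730574 -2.14319243  0.15002181] [-0.08176745  0.54338941  1.07568908]
wrist [[398.0209813    0.         316.17174437]
 [  0.         398.0209813  243.22769295]
 [  0.           0.           1.        ]] -0.0900377296255772 [-2.26103868  1.76419555  0.2967388 ] [-0.49930985 -0.04089432  0.38008479]
```

View pics/scene0.png

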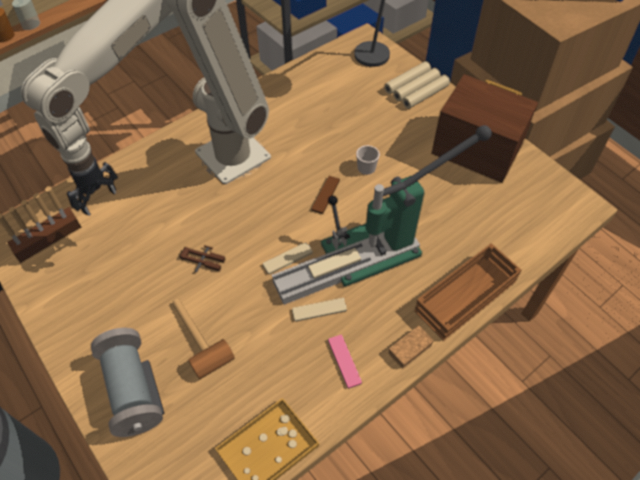

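View pics/top0.png

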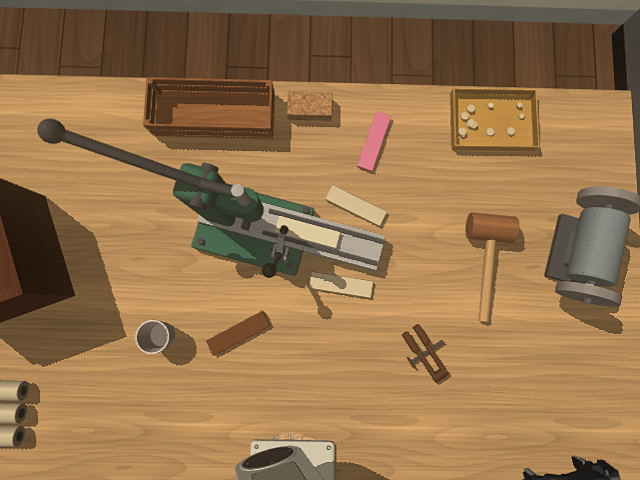

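View pics/wrist0.png

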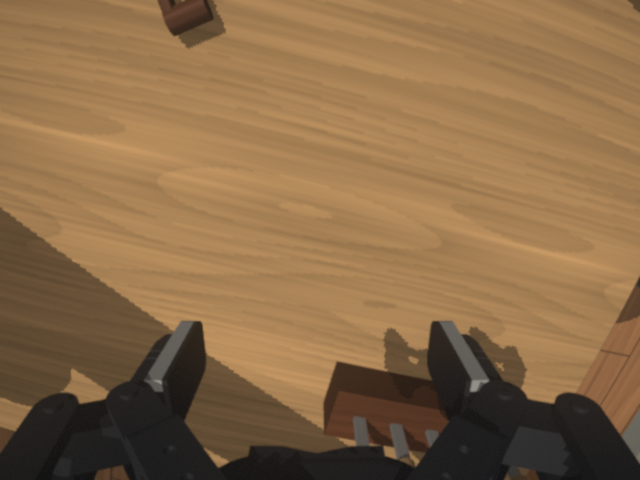

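The top view shows the press with its channel running to the upper left: the open end is at about (383,255), the slice at about (310,232), and the clamp knob at about (269,270) on the robot side. I'll zoom in and measure.

```bash
cat > h.py <<'E'
import numpy as np,cv2
from workcell import *
def ray(c,u,v):
    K=c["intrinsics"];R=cv2.Rodrigues(np.array(c["rvec"]))[0];t=np.array(c["tvec"]).ravel()
    d=cv2.undistortPoints(np.array([[[u,v]]],float),K,np.array([c["k1"],0,0,0.]))[0,0]
    return -R.T@t, R.T@np.array([d[0],d[1],1])
def onz(c,u,v,z):
    o,d=ray(c,u,v);return o+d*(z-o[2])/d[2]
def proj(c,p):
    return cv2.projectPoints(np.array([p],float),np.array(c["rvec"]),np.array(c["tvec"]),c["intrinsics"],np.array([c["k1"],0,0,0.]))[0].ravel()
def crop(c,x,y,w,h,s,name):
    f=c["frame"][y:y+h,x:x+w,::-1];cv2.imwrite(name,cv2.resize(f,None,fx=s,fy=s,interpolation=cv2.INTER_CUBIC))
E
python3 - <<'E'
from h import *
c=camera("top");crop(c,230,180,160,120,5,"pics/t1.png")
hsv=cv2.cvtColor(c["frame"],cv2.COLOR_RGB2HSV)
m=cv2.inRange(hsv,(18,30,170),(32,110,255));m[:180]=0;m[310:]=0;m[:,:260]=0;m[:,400:]=0
n,l,s,ce=cv2.connectedComponentsWithStats(m)
for i in range(1,n):
    if s[i,4]>150:
        r=cv2.minAreaRect(np.argwhere(l==i)[:,::-1].astype(np.float32));print(s[i],r,[onz(c,*p,.054).round(4) for p in cv2.boxPoints(r)])
c=camera("scene");crop(c,260,180,170,125,4.7,"pics/s1.png")
E
```

```text
[325 185  62  40 949] ((355.6000061035156, 204.8000030517578), (60.821041107177734, 15.20526123046875), 26.56505012512207) [array([ 0.6578, -0.0633,  0.054 ]), array([ 0.691 , -0.0788,  0.054 ]), array([ 0.6285, -0.208 ,  0.054 ]), array([ 0.5957, -0.1921,  0.054 ])]
[ 262  209   78   39 1021] ((299.86614990234375, 228.2834014892578), (79.61629486083984, 17.38413429260254), 17.684391021728516) [array([0.5912, 0.0888, 0.054 ]), array([0.6308, 0.0779, 0.054 ]), array([ 0.5774, -0.101 ,  0.054 ]), array([ 0.5381, -0.0893,  0.054 ])]
[300 213  77  24 189] ((338.11376953125, 224.5808868408203), (78.58518981933594, 3.2399158477783203), 15.18583869934082) [array([ 0.6138, -0.0051,  0.054 ]), array([ 0.6213, -0.0069,  0.054 ]), array([ 0.5763, -0.1853,  0.054 ]), array([ 0.5689, -0.1834,  0.054 ])]
[340 233  42  28 507] ((359.8153991699219, 246.67691040039062), (41.572547912597656, 17.365745544433594), 15.255120277404785) [array([ 0.5361, -0.0948,  0.054 ]), array([ 0.5757, -0.1048,  0.054 ]), array([ 0.552 , -0.1988,  0.054 ]), array([ 0.5125, -0.1884,  0.054 ])]
[310 276  63  21 736] ((340.487548828125, 284.0780029296875), (62.44574737548828, 16.115032196044922), 9.090277671813965) [array([ 0.4478, -0.0293,  0.054 ]), array([ 0.4845, -0.0343,  0.054 ]), array([ 0.4647, -0.1771,  0.054 ]), array([ 0.428 , -0.1715,  0.054 ])]
```

View pics/t1.png

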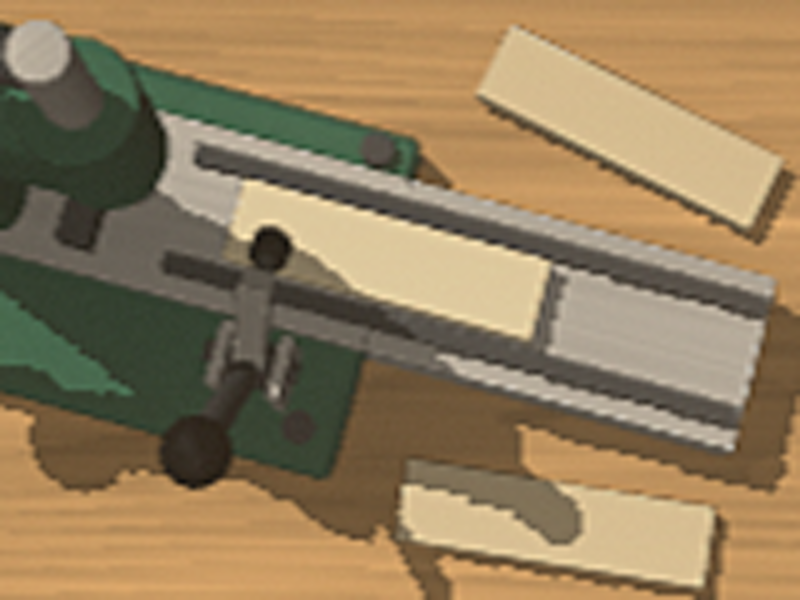

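View pics/s1.png

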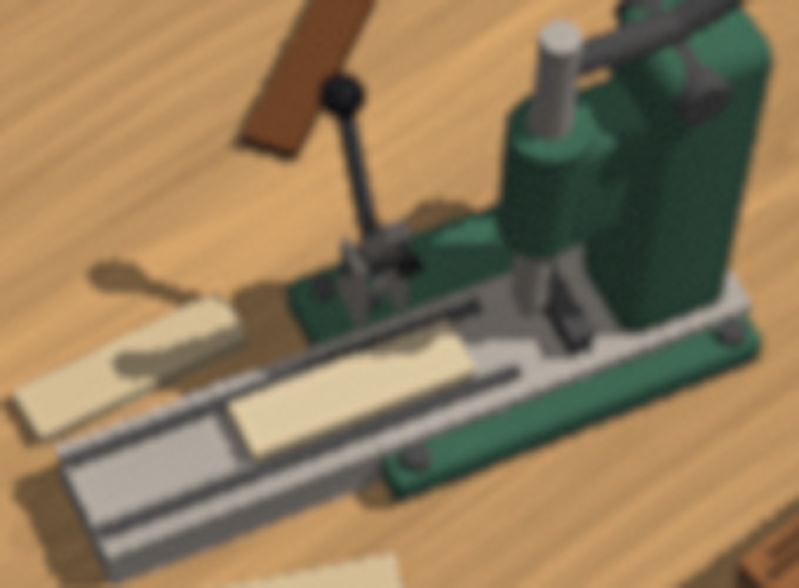

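In the crop (5x, offset 230,180), the channel's open end runs from (773,280) to (735,450). The slice's near end runs from (552,262) to (533,342), and the knob is at (196,452).

Run:
```python
from h import *
c=camera("top")
T=lambda u,v,z:onz(c,230+(u+.5)/5-.5,180+(v+.5)/5-.5,z)
a,b=T(773,280,.04),T(735,450,.04);a2=T(165,113,.04);b2=T(0,255,.04)
print(a,b,np.linalg.norm(a-b)); 
for p,q in((a,a2),(b,b2)):print(np.degrees(np.arctan2((q-p)[1],(q-p)[0])))
ang=np.mean([np.arctan2((q-p)[1],(q-p)[0]) for p,q in((a,a2),(b,b2))]);ey=np.array([np.cos(ang),np.sin(ang),0]);ex=np.array([ey[1],-ey[0],0])
O=(a+b)/2+.198*ey;O[2]=0
# across: slice corners, knob
def loc(p):return np.array([(p-O)@ex,(p-O)@ey,p[2]]).round(4)
print("O",O,"ang",np.degrees(ang))
for n,u,v,z in(("s",552,262,.054),("s",533,342,.054),("sfar",238,183,.054),("knob",196,452,.182),("a",773,280,.04),("b",735,450,.04)):print(n,loc(T(u,v,z)))
s=camera("scene")
P=lambda u,v:(260+(u+.5)/4.7-.5,180+(v+.5)/4.7-.5)
for n,u,v,z in(("knob",343,95,.182),("nearL",228,402,.054),("nearR",253,458,.054),("a",113,580,.04),("b",60,455,.04)):print("scene",n,loc(onz(s,*P(u,v),z)))
for n,p in(("feed",[0,-.198,.04]),("knob",[-.115,.025,.182]),("stop",[0,.115,.04])):
    w=O+p[0]*ex+p[1]*ey+[0,0,p[2]];print(n,w,proj(c,w),proj(s,w))
np.savez("press.npz",O=O,ex=ex,ey=ey)
```

```text
[ 0.57343627 -0.20543465  0.04      ] [ 0.49241357 -0.18791757  0.04      ] 0.0828946745970407
75.69905005944165
76.27351936442557
O [ 0.58087144 -0.00456903  0.        ] ang 75.98628471193359
s [ 0.0199 -0.0934  0.054 ]
s [-0.0188 -0.0945  0.054 ]
sfar [0.0173 0.0582 0.054 ]
knob [-0.1145  0.0267  0.182 ]
a [ 0.0414 -0.1967  0.04  ]
b [-0.0414 -0.1993  0.04  ]
scene knob [-0.116   0.0263  0.182 ]
scene nearL [-0.0202 -0.094   0.054 ]
scene nearR [ 0.0225 -0.0962  0.054 ]
scene a [ 0.0574 -0.2028  0.04  ]
scene b [-0.0358 -0.1993  0.04  ]
feed [ 0.53292492 -0.19667611  0.04      ] [380.41786168 252.5215915 ] [277.4994489  286.11683454]
knob [0.47534795 0.04753465 0.182     ] [269.51474668 270.46079597] [332.31925822 200.23675433]
stop [0.60871917 0.10700832 0.04      ] [252.60015541 218.01061054] [375.82865614 248.06939308]
```

```bash
cat >> h.py <<'E'
from scipy.spatial.transform import Rotation as Ro
d=np.load("press.npz") if __import__("os").path.exists("press.npz") else None
def st():
    o=get_obs();R=Ro.from_quat(o["tool_rot"]).as_matrix();p=o["eef_pos"];q=p-d["O"]
    print("t",round(float(o["clock"]),2),"eef",p.round(4),"press",np.round([q@d["ex"],q@d["ey"],p[2]],4),"F",o["ft_force"].round(1),"w",round(float(o["grip_width"]),4))
    return o,R,p
def goto(px,py,z,ang=None):
    o,R,p=st();w=d["O"]+px*d["ex"]+py*d["ey"];w=np.array([w[0],w[1],z])
    print("tool axes\n",R.round(3)); print("shift in tool",(R.T@(w-p)).round(4))
    # roll to align tool y with +-ex ; rolling about tool x
    for s in(1,-1):
        e=R.T@(s*d["ex"]);print("roll",round(float(np.arctan2(e[2],e[1])),3))
E
python3 -c "
from h import *
goto(0,-.125,.15)"
```

```text
t 0.35 eef [ 0.1216 -0.4848  0.2311] press [-0.3293 -0.5772  0.2311] F [ 0.4  0.1 -0.5] w 0.0857
tool axes
 [[-0.     0.243 -0.97 ]
 [ 0.001 -0.97  -0.243]
 [-1.    -0.001 -0.   ]]
shift in tool [ 0.0812 -0.2438 -0.5034]
roll -1.08
roll 2.061
```

{"api": "arm_command", "payload": {
  "motion": [
    {"y": -0.016, "z": -0.033, "fingers": 0},
    {"y": -0.016, "z": -0.033, "fingers": 0},
    {"y": -0.016, "z": -0.033, "fingers": 0},
    {"y": -0.016, "z": -0.033, "fingers": 0},
    {"y": -0.016, "z": -0.033, "fingers": 0},
    {"y": -0.016, "z": -0.033, "fingers": 0},
    {"y": -0.016, "z": -0.033, "fingers": 0},
    {"y": -0.016, "z": -0.033, "fingers": 0},
    {"y": -0.016, "z": -0.033, "fingers": 0},
    {"y": -0.016, "z": -0.033, "fingers": 0},
    {"y": -0.016, "z": -0.033, "fingers": 0},
    {"y": -0.016, "z": -0.033, "fingers": 0},
    {"y": -0.016, "z": -0.033, "fingers": 0},
    {"y": -0.016, "z": -0.033, "fingers": 0},
    {"fingers": 0}
  ]
}}

```text
schema error: expected keys x, y, z, roll, fingers
```

{"api": "arm_command", "payload": {
  "motion": [
    {"roll": -0.12, "fingers": 0},
    {"roll": -0.12, "fingers": 0},
    {"roll": -0.12, "fingers": 0},
    {"roll": -0.12, "fingers": 0},
    {"roll": -0.12, "fingers": 0},
    {"roll": -0.12, "fingers": 0},
    {"roll": -0.12, "fingers": 0},
    {"roll": -0.12, "fingers": 0},
    {"roll": -0.12, "fingers": 0},
    {"fingers": 0}
  ]
}}

```text
schema error: expected keys x, y, z, roll, fingers
```

```bash
python3 -c "
from h import *
goto(0,-.125,.15)"
```

```text
t 0.35 eef [ 0.1216 -0.4848  0.2311] press [-0.3293 -0.5772  0.2311] F [ 0.4  0.1 -0.5] w 0.0857
tool axes
 [[-0.     0.243 -0.97 ]
 [ 0.001 -0.97  -0.243]
 [-1.    -0.001 -0.   ]]
shift in tool [ 0.0812 -0.2438 -0.5034]
roll -1.08
roll 2.061
```

All keys are required in every row.

{"api": "arm_command", "payload": {
  "motion": [
    {"x": 0, "y": -0.016, "z": -0.033, "roll": 0, "fingers": 0},
    {"x": 0, "y": -0.016, "z": -0.033, "roll": 0, "fingers": 0},
    {"x": 0, "y": -0.016, "z": -0.033, "roll": 0, "fingers": 0},
    {"x": 0, "y": -0.016, "z": -0.033, "roll": 0, "fingers": 0},
    {"x": 0, "y": -0.016, "z": -0.033, "roll": 0, "fingers": 0},
    {"x": 0, "y": -0.016, "z": -0.033, "roll": 0, "fingers": 0},
    {"x": 0, "y": -0.016, "z": -0.033, "roll": 0, "fingers": 0},
    {"x": 0, "y": -0.016, "z": -0.033, "roll": 0, "fingers": 0},
    {"x": 0, "y": -0.016, "z": -0.033, "roll": 0, "fingers": 0},
    {"x": 0, "y": -0.016, "z": -0.033, "roll": 0, "fingers": 0},
    {"x": 0, "y": -0.016, "z": -0.033, "roll": 0, "fingers": 0},
    {"x": 0, "y": -0.016, "z": -0.033, "roll": 0, "fingers": 0},
    {"x": 0, "y": -0.016, "z": -0.033, "roll": 0, "fingers": 0},
    {"x": 0, "y": -0.016, "z": -0.033, "roll": 0, "fingers": 0},
    {"x": 0, "y": 0, "z": 0, "roll": 0, "fingers": 0}
  ]
}}

```text
clock: 1.6
eef_pos: [0.5338, -0.1445, 0.23]
tool_rot: [0.704, 0.081, -0.701, 0.084]
ft_force: [-0.1, -0.3, 0.4]
grip_width: -0.0004
```

{"api": "arm_command", "payload": {
  "motion": [
    {"x": 0, "y": 0, "z": 0, "roll": -0.12, "fingers": 0},
    {"x": 0, "y": 0, "z": 0, "roll": -0.12, "fingers": 0},
    {"x": 0, "y": 0, "z": 0, "roll": -0.12, "fingers": 0},
    {"x": 0, "y": 0, "z": 0, "roll": -0.12, "fingers": 0},
    {"x": 0, "y": 0, "z": 0, "roll": -0.12, "fingers": 0},
    {"x": 0, "y": 0, "z": 0, "roll": -0.12, "fingers": 0},
    {"x": 0, "y": 0, "z": 0, "roll": -0.12, "fingers": 0},
    {"x": 0, "y": 0, "z": 0, "roll": -0.12, "fingers": 0},
    {"x": 0, "y": 0, "z": 0, "roll": -0.12, "fingers": 0},
    {"x": 0, "y": 0, "z": 0, "roll": 0, "fingers": 0}
  ]
}}

```text
clock: 2.43
eef_pos: [0.5335, -0.1425, 0.2274]
tool_rot: [-0.549, -0.444, 0.551, -0.446]
ft_force: [0.6, -0.3, -0.7]
grip_width: -0.0001
```

```bash
python3 -c "
from h import *
goto(0,-.125,.10)"
```

```text
t 2.43 eef [ 0.5335 -0.1425  0.2274] press [-0.0126 -0.1453  0.2274] F [ 0.6 -0.3 -0.7] w -0.0001
tool axes
 [[-0.001  0.978 -0.208]
 [-0.003 -0.208 -0.978]
 [-1.    -0.     0.004]]
shift in tool [ 0.1273  0.0133 -0.0203]
roll 0.035
roll -3.107
```

{"api": "arm_command", "payload": {
  "motion": [
    {"x": 0.02, "y": 0.013, "z": -0.02, "roll": 0.035, "fingers": 0},
    {"x": 0.035, "y": 0, "z": 0, "roll": 0, "fingers": 0},
    {"x": 0.035, "y": 0, "z": 0, "roll": 0, "fingers": 0},
    {"x": 0.035, "y": 0, "z": 0, "roll": 0, "fingers": 0},
    {"x": 0, "y": 0, "z": 0, "roll": 0, "fingers": 0}
  ]
}}

```text
clock: 2.85
eef_pos: [0.5537, -0.1279, 0.1026]
tool_rot: [0.563, 0.426, -0.56, 0.434]
ft_force: [-1.9, 0.9, -0.2]
grip_width: -0.0003
```

```bash
python3 -c "
from h import *
goto(0,-.120,.045)
c=camera('top');crop(c,280,180,120,90,6,'pics/t2.png')
c=camera('wrist');cv2.imwrite('pics/w2.png',c['frame'][:,:,::-1])"
```

```text
t 2.85 eef [ 0.5537 -0.1279  0.1026] press [ 0.0035 -0.1262  0.1026] F [-1.9  0.9 -0.2] w -0.0003
tool axes
 [[ 0.01   0.965 -0.261]
 [-0.006 -0.261 -0.965]
 [-1.     0.011  0.004]]
shift in tool [ 0.0576 -0.0043 -0.0064]
roll -0.02
roll 3.122
```

View pics/w2.png

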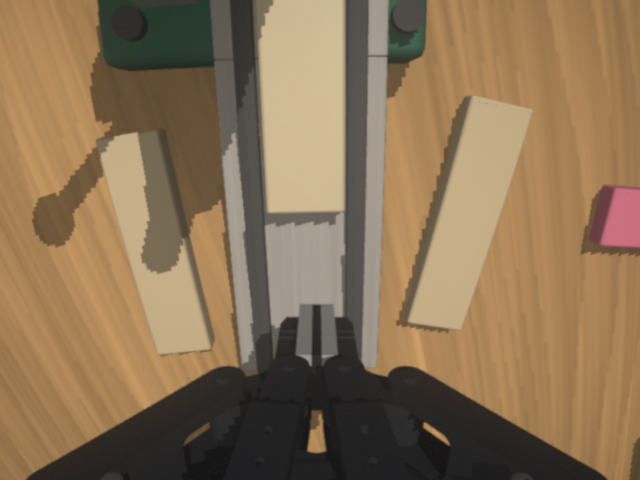

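View pics/t2.png

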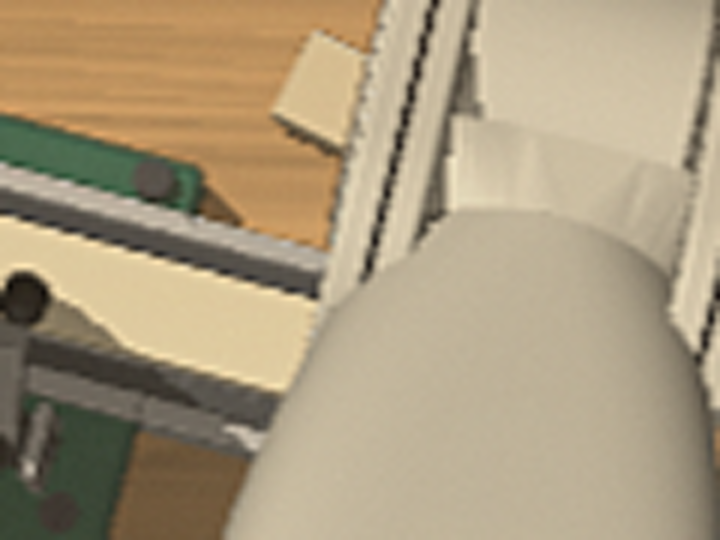

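The wrist view shows the shut fingertips at about (317,305) in the channel behind the slice. The slice's near end is at row 212, spanning columns 265–345. The fingertips sit slightly right of centre, which matches the measured +3.5 mm. Next I'll lower them.

{"api": "arm_command", "payload": {
  "motion": [
    {"x": 0.02, "y": -0.004, "z": 0.003, "roll": -0.02, "fingers": 0},
    {"x": 0.02, "y": 0, "z": 0, "roll": 0, "fingers": 0},
    {"x": 0.012, "y": 0, "z": 0, "roll": 0, "fingers": 0},
    {"x": 0, "y": 0, "z": 0, "roll": 0, "fingers": 0}
  ]
}}

```text
clock: 3.28
eef_pos: [0.5632, -0.1342, 0.0685]
tool_rot: [0.566, 0.422, -0.55, 0.447]
ft_force: [-0.4, -0.5, -0.2]
grip_width: -0.0002
```

```bash
python3 -c "
from h import *
goto(0,-.05,.045)"
```

```text
t 3.28 eef [ 0.5632 -0.1342  0.0685] press [ 0.0143 -0.1301  0.0685] F [-0.4 -0.5 -0.2] w -0.0002
tool axes
 [[ 0.04   0.968 -0.246]
 [-0.014 -0.245 -0.969]
 [-0.999  0.042  0.003]]
shift in tool [ 0.0226 -0.0155 -0.0801]
roll -0.004
roll 3.138
```

```bash
python3 -c "
from h import *
o=get_obs();print(o['joint_pos'].round(3),o['joint_vel'].round(3),o['tau'].round(1))
goto(0,-.12,.045)"
```

```text
[-0.232  0.482 -0.09   0.958 -0.004  1.587] [-0.003 -0.049  0.065  0.046  0.     0.012] [  0.  -46.   23.   -0.9  -0.   -0. ]
t 3.28 eef [ 0.5632 -0.1342  0.0685] press [ 0.0143 -0.1301  0.0685] F [-0.4 -0.5 -0.2] w -0.0002
tool axes
 [[ 0.04   0.968 -0.246]
 [-0.014 -0.245 -0.969]
 [-0.999  0.042  0.003]]
shift in tool [ 0.0228 -0.0153 -0.0101]
roll -0.004
roll 3.138
```

{"api": "arm_command", "payload": {
  "motion": [
    {"x": 0, "y": -0.014, "z": 0, "roll": 0, "fingers": 0},
    {"x": 0, "y": 0, "z": 0, "roll": 0, "fingers": 0}
  ]
}}

```text
clock: 3.45
eef_pos: [0.553, -0.1319, 0.0731]
tool_rot: [0.568, 0.419, -0.549, 0.448]
ft_force: [-1.1, -0.0, -0.5]
grip_width: 0.0001
```

```bash
python3 -c "
from h import *
o=get_obs();print(o['joint_pos'].round(3),o['joint_vel'].round(3))
goto(0,-.12,.045)"
```

```text
[-0.232  0.453 -0.123  0.945 -0.004  1.589] [-0.003  0.001  0.134 -0.002 -0.     0.006]
t 3.45 eef [ 0.553  -0.1319  0.0731] press [ 0.0038 -0.1303  0.0731] F [-1.1 -0.  -0.5] w 0.0001
tool axes
 [[ 0.047  0.968 -0.248]
 [-0.015 -0.248 -0.969]
 [-0.999  0.049  0.003]]
shift in tool [ 0.0278 -0.0052 -0.0104]
roll -0.006
roll 3.135
```

{"api": "arm_command", "payload": {
  "motion": [
    {"x": 0.007, "y": -0.001, "z": -0.001, "roll": 0, "fingers": 0},
    {"x": 0.007, "y": -0.001, "z": -0.001, "roll": 0, "fingers": 0},
    {"x": 0.007, "y": -0.001, "z": -0.001, "roll": 0, "fingers": 0},
    {"x": 0, "y": 0, "z": 0, "roll": 0, "fingers": 0}
  ]
}}

```text
clock: 3.78
eef_pos: [0.5589, -0.1303, 0.0585]
tool_rot: [0.572, 0.414, -0.545, 0.452]
ft_force: [-0.5, 0.3, -0.5]
grip_width: 0.0001
```

```bash
python3 -c "
from h import *
goto(0,-.12,.045)"
```

```text
t 3.78 eef [ 0.5589 -0.1303  0.0585] press [ 0.0092 -0.1273  0.0585] F [-0.5  0.3 -0.5] w 0.0001
tool axes
 [[ 0.063  0.966 -0.25 ]
 [-0.019 -0.249 -0.968]
 [-0.998  0.065  0.003]]
shift in tool [ 0.0128 -0.0101 -0.0072]
roll -0.008
roll 3.134
```

{"api": "arm_command", "payload": {
  "motion": [
    {"x": 0, "y": -0.008, "z": 0, "roll": 0, "fingers": 0},
    {"x": 0, "y": 0, "z": 0, "roll": 0, "fingers": 0},
    {"x": 0, "y": 0, "z": 0, "roll": 0, "fingers": 0},
    {"x": 0, "y": 0, "z": 0, "roll": 0, "fingers": 0},
    {"x": 0, "y": 0, "z": 0, "roll": 0, "fingers": 0}
  ]
}}

```text
clock: 4.2
eef_pos: [0.5506, -0.1279, 0.0573]
tool_rot: [0.572, 0.414, -0.546, 0.451]
ft_force: [0.1, -0.3, 1.1]
grip_width: -0.0002
```

```bash
python3 -c "
from h import *
goto(0,-.12,.045)"
```

```text
t 4.2 eef [ 0.5506 -0.1279  0.0573] press [ 0.0005 -0.127   0.0573] F [ 0.1 -0.3  1.1] w -0.0002
tool axes
 [[ 0.061  0.966 -0.25 ]
 [-0.019 -0.249 -0.968]
 [-0.998  0.064  0.003]]
shift in tool [ 0.0122 -0.0013 -0.007 ]
roll -0.008
roll 3.134
```

{"api": "arm_command", "payload": {
  "motion": [
    {"x": 0.004, "y": -0.001, "z": -0.002, "roll": 0, "fingers": 0},
    {"x": 0.004, "y": -0.001, "z": -0.002, "roll": 0, "fingers": 0},
    {"x": 0.004, "y": -0.001, "z": -0.002, "roll": 0, "fingers": 0},
    {"x": 0, "y": 0, "z": 0, "roll": 0, "fingers": 0}
  ]
}}

```text
clock: 4.53
eef_pos: [0.5503, -0.1211, 0.0442]
tool_rot: [0.572, 0.414, -0.545, 0.452]
ft_force: [-0.4, 0.2, -1.3]
grip_width: -0.0
```

```bash
python3 -c "
from h import *
goto(0,-.05,.046)"
```

```text
t 4.53 eef [ 0.5503 -0.1211  0.0442] press [-0.0014 -0.1205  0.0442] F [-0.4  0.2 -1.3] w -0.0
tool axes
 [[ 0.062  0.966 -0.25 ]
 [-0.019 -0.249 -0.968]
 [-0.998  0.065  0.003]]
shift in tool [-0.0019  0.0009 -0.0705]
roll -0.008
roll 3.133
```

{"api": "arm_command", "payload": {
  "motion": [
    {"x": -0.001, "y": 0, "z": -0.006, "roll": 0, "fingers": 0},
    {"x": 0, "y": 0, "z": -0.006, "roll": 0, "fingers": 0},
    {"x": 0, "y": 0, "z": -0.006, "roll": 0, "fingers": 0},
    {"x": 0, "y": 0, "z": -0.006, "roll": 0, "fingers": 0},
    {"x": 0, "y": 0, "z": -0.006, "roll": 0, "fingers": 0}
  ]
}}

```text
clock: 4.95
eef_pos: [0.5576, -0.0904, 0.0444]
tool_rot: [0.572, 0.414, -0.546, 0.451]
ft_force: [0.5, -1.3, -1.0]
grip_width: -0.0001
```

```bash
python3 -c "
from h import *
goto(0,-.05,.046)"
```

```text
t 4.95 eef [ 0.5576 -0.0904  0.0444] press [-0.0018 -0.0889  0.0444] F [ 0.5 -1.3 -1. ] w -0.0001
tool axes
 [[ 0.061  0.966 -0.252]
 [-0.02  -0.251 -0.968]
 [-0.998  0.064  0.004]]
shift in tool [-0.0017  0.0015 -0.0389]
roll -0.01
roll 3.132
```

{"api": "arm_command", "payload": {
  "motion": [
    {"x": 0, "y": 0.001, "z": -0.006, "roll": 0, "fingers": 0},
    {"x": 0, "y": 0, "z": -0.006, "roll": 0, "fingers": 0},
    {"x": 0, "y": 0, "z": -0.006, "roll": 0, "fingers": 0},
    {"x": 0, "y": 0, "z": -0.006, "roll": 0, "fingers": 0}
  ]
}}

```text
clock: 5.28
eef_pos: [0.5653, -0.0647, 0.0445]
tool_rot: [0.571, 0.414, -0.547, 0.451]
ft_force: [-0.6, -1.3, 0.1]
grip_width: -0.0001
```

```bash
python3 -c "
from h import *
goto(0,-.046,.046)
c=camera('top');crop(c,230,180,160,120,5,'pics/t3.png')
c=camera('scene');crop(c,260,180,170,125,4.7,'pics/s3.png')
c=camera('wrist');cv2.imwrite('pics/w3.png',c['frame'][:,:,::-1])"
```

```text
t 5.28 eef [ 0.5653 -0.0647  0.0445] press [-0.0005 -0.0621  0.0445] F [-0.6 -1.3  0.1] w -0.0001
tool axes
 [[ 0.06   0.966 -0.251]
 [-0.021 -0.25  -0.968]
 [-0.998  0.064  0.005]]
shift in tool [-0.0015  0.0005 -0.0161]
roll -0.009
roll 3.133
```

View pics/s3.png

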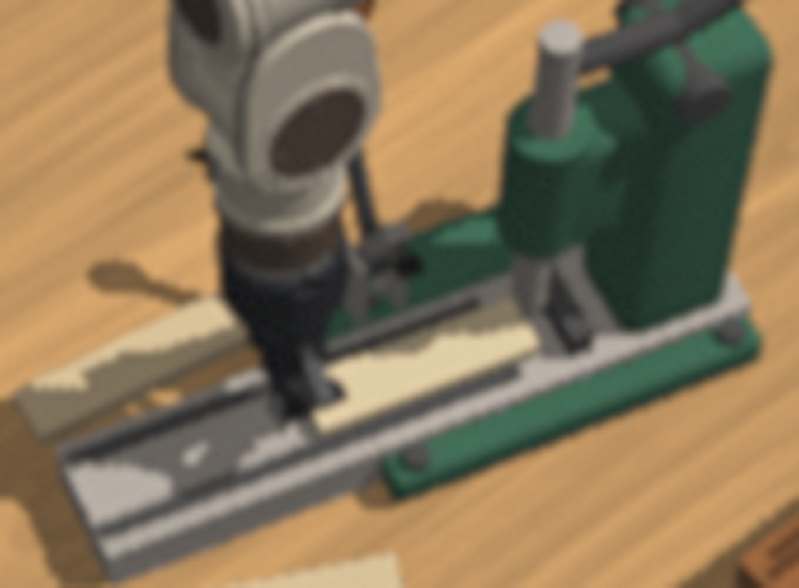

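View pics/w3.png

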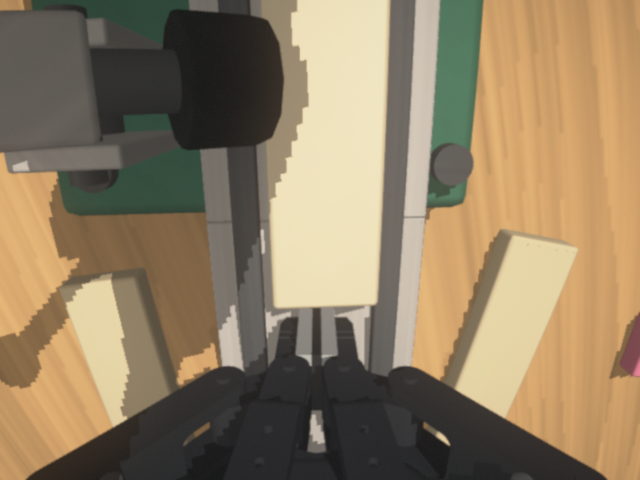

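The slice is moving flat ahead of the fingers: in the wrist view its near end is at row 305, columns 273–378. The clamp pad at (230,80) is still clear. I'll continue in small steps.

{"api": "arm_command", "payload": {
  "motion": [
    {"x": -0.001, "y": 0, "z": -0.004, "roll": 0, "fingers": 0},
    {"x": 0, "y": 0, "z": -0.004, "roll": 0, "fingers": 0},
    {"x": 0, "y": 0, "z": -0.003, "roll": 0, "fingers": 0},
    {"x": 0, "y": 0, "z": -0.003, "roll": 0, "fingers": 0}
  ]
}}

```text
clock: 5.77
eef_pos: [0.5689, -0.0513, 0.0457]
tool_rot: [0.571, 0.413, -0.547, 0.451]
ft_force: [-1.2, -0.6, 0.0]
grip_width: -0.0001
```

{"api": "arm_command", "payload": {
  "motion": [
    {"x": 0, "y": 0, "z": -0.002, "roll": 0, "fingers": 0}
  ]
}}

```text
clock: 5.85
eef_pos: [0.5694, -0.0491, 0.0457]
tool_rot: [0.571, 0.413, -0.547, 0.451]
ft_force: [-0.1, -1.5, -0.4]
grip_width: 0.0002
```

```bash
python3 -c "
from h import *
goto(0,-.046,.046)"
```

```text
t 5.85 eef [ 0.5694 -0.0491  0.0457] press [-0.0003 -0.046   0.0457] F [-0.1 -1.5 -0.4] w 0.0002
tool axes
 [[ 0.06   0.966 -0.252]
 [-0.022 -0.251 -0.968]
 [-0.998  0.064  0.006]]
shift in tool [-0.0003  0.0003 -0.    ]
roll -0.01
roll 3.131
```

No stop force yet, so I'll keep pushing in small steps.

{"api": "arm_command", "payload": {
  "motion": [
    {"x": 0, "y": 0, "z": -0.002, "roll": 0, "fingers": 0}
  ]
}}

```text
clock: 5.93
eef_pos: [0.5698, -0.0476, 0.0456]
tool_rot: [0.571, 0.413, -0.547, 0.452]
ft_force: [-2.6, -7.4, 2.1]
grip_width: 0.0
```

{"api": "arm_command", "payload": {
  "motion": [
    {"x": 0, "y": 0, "z": -0.002, "roll": 0, "fingers": 0}
  ]
}}

```text
clock: 6.02
eef_pos: [0.5698, -0.0476, 0.0457]
tool_rot: [0.57, 0.411, -0.549, 0.452]
ft_force: [-3.4, -9.9, 2.2]
grip_width: -0.0002
```

{"api": "arm_command", "payload": {
  "motion": [
    {"x": 0, "y": 0, "z": -0.002, "roll": 0, "fingers": 0}
  ]
}}

```text
clock: 6.1
eef_pos: [0.5698, -0.0476, 0.0458]
tool_rot: [0.569, 0.41, -0.551, 0.453]
ft_force: [-1.9, -6.7, 2.4]
grip_width: -0.0001
```

The fingers have stopped with about 10 N against the end stop. I'll back off, rise and check.

{"api": "arm_command", "payload": {
  "motion": [
    {"x": 0, "y": 0, "z": -0.001, "roll": 0, "fingers": 0},
    {"x": 0, "y": 0, "z": 0, "roll": 0, "fingers": 0},
    {"x": 0, "y": 0, "z": 0.01, "roll": 0, "fingers": 0},
    {"x": 0, "y": 0, "z": 0.015, "roll": 0, "fingers": 0},
    {"x": 0, "y": 0, "z": 0.03, "roll": 0, "fingers": 0},
    {"x": -0.01, "y": 0, "z": 0.03, "roll": 0, "fingers": 0},
    {"x": -0.03, "y": 0, "z": 0.03, "roll": 0, "fingers": 0},
    {"x": -0.03, "y": 0, "z": 0, "roll": 0, "fingers": 0},
    {"x": -0.03, "y": 0, "z": 0, "roll": 0, "fingers": 0},
    {"x": -0.03, "y": 0, "z": 0, "roll": 0, "fingers": 0},
    {"x": -0.03, "y": 0, "z": 0, "roll": 0, "fingers": 0},
    {"x": -0.03, "y": 0, "z": 0, "roll": 0, "fingers": 0},
    {"x": 0, "y": 0, "z": 0, "roll": 0, "fingers": 0}
  ]
}}

```text
clock: 7.18
eef_pos: [0.5259, -0.1581, 0.243]
tool_rot: [0.571, 0.413, -0.548, 0.45]
ft_force: [0.9, -0.5, 0.4]
grip_width: 0.0003
```

```bash
python3 -c "
from h import *
goto(-.16,-.1,.2)
c=camera('top');crop(c,230,180,160,120,5,'pics/t4.png')
c=camera('scene');crop(c,260,180,170,125,4.7,'pics/s4.png')
c=camera('wrist');cv2.imwrite('pics/w4.png',c['frame'][:,:,::-1])"
```

```text
t 7.18 eef [ 0.5259 -0.1581  0.243 ] press [-0.0162 -0.1622  0.243 ] F [ 0.9 -0.5  0.4] w 0.0003
tool axes
 [[ 0.057  0.966 -0.254]
 [-0.022 -0.253 -0.967]
 [-0.998  0.061  0.006]]
shift in tool [ 0.0337 -0.1469 -0.0608]
roll -0.012
roll 3.129
```

View pics/s4.png

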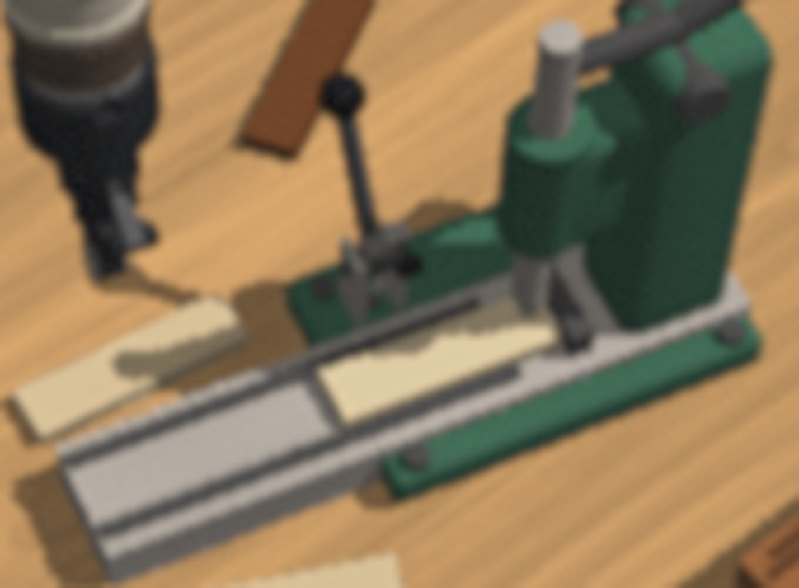

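View pics/t4.png

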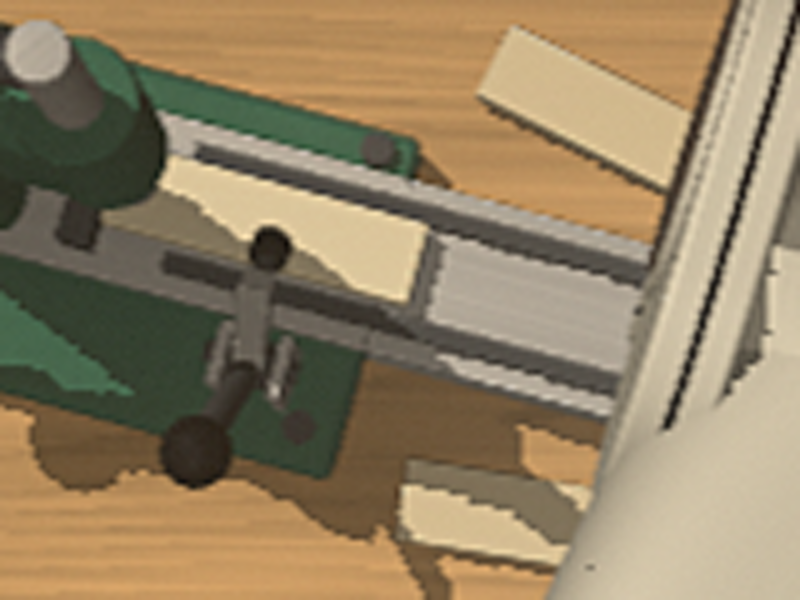

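View pics/w4.png

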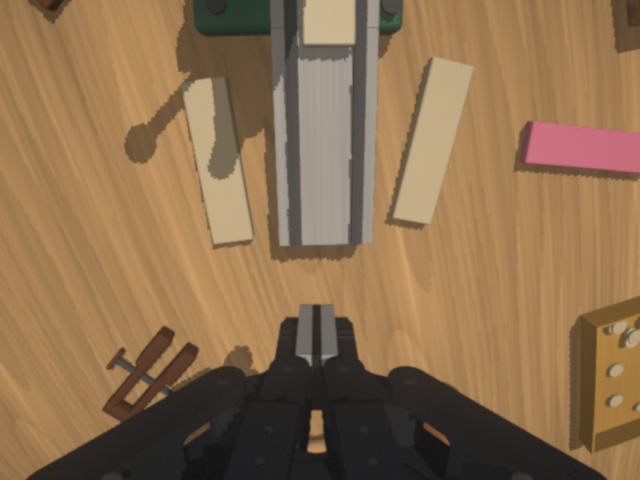

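In the top crop the slice's near end is now at (428,225)–(410,303), and its far end disappears under the head next to the stop block.

Run:
```python
from h import *
c=camera("top")
T=lambda u,v,z:onz(c,230+(u+.5)/5-.5,180+(v+.5)/5-.5,z)
for u,v in((428,225),(410,303)):
    q=T(u,v,.054)-d["O"];print(q@d["ex"],q@d["ey"])
s=camera("scene")
for u,v in((320,372),(343,424)):
    q=onz(s,260+(u+.5)/4.7-.5,180+(v+.5)/4.7-.5,.054)-d["O"];print("sc",q@d["ex"],q@d["ey"])
```

```text
0.02153487079835964 -0.032877998036141054
-0.016189610176983196 -0.034507835032962286
sc -0.01673851809824011 -0.033749797648722116
sc 0.023094368023306815 -0.03673270442323188
```

The slice is against the stop: both views put its near end at y ≈ -0.034 to -0.035. Now for the clamp, I'll go round to the -x side of the knob.

{"api": "arm_command", "payload": {
  "motion": [
    {"x": 0, "y": -0.03, "z": 0, "roll": 0, "fingers": 0},
    {"x": 0, "y": -0.03, "z": 0, "roll": 0, "fingers": 0},
    {"x": 0, "y": -0.03, "z": 0, "roll": 0, "fingers": 0},
    {"x": 0, "y": -0.03, "z": 0, "roll": 0, "fingers": 0},
    {"x": 0, "y": -0.03, "z": 0, "roll": 0, "fingers": 0},
    {"x": 0, "y": -0.025, "z": 0, "roll": 0, "fingers": 0},
    {"x": 0, "y": 0, "z": -0.03, "roll": 0, "fingers": 0},
    {"x": 0, "y": 0, "z": -0.03, "roll": 0, "fingers": 0},
    {"x": 0, "y": 0, "z": -0.03, "roll": 0, "fingers": 0},
    {"x": 0, "y": 0, "z": -0.03, "roll": 0, "fingers": 0},
    {"x": 0, "y": 0, "z": -0.03, "roll": 0, "fingers": 0},
    {"x": 0, "y": 0, "z": 0, "roll": 0, "fingers": 0}
  ]
}}

```text
clock: 8.43
eef_pos: [0.3713, 0.0408, 0.2026]
tool_rot: [-0.56, -0.428, 0.563, -0.432]
ft_force: [0.2, 0.9, -0.3]
grip_width: 0.0
```

```bash
python3 -c "
from h import *
goto(-.18,.025,.172)"
```

```text
t 8.43 eef [0.3713 0.0408 0.2026] press [-0.2144 -0.0067  0.2026] F [ 0.2  0.9 -0.3] w 0.0
tool axes
 [[ 0.001  0.965 -0.261]
 [-0.007 -0.261 -0.965]
 [-1.     0.003  0.007]]
shift in tool [ 0.0305  0.0337 -0.0326]
roll -0.019
roll 3.122
```

{"api": "arm_command", "payload": {
  "motion": [
    {"x": 0.008, "y": 0.005, "z": -0.011, "roll": -0.019, "fingers": 0},
    {"x": 0.008, "y": 0.005, "z": -0.011, "roll": 0, "fingers": 0},
    {"x": 0.008, "y": 0.006, "z": -0.01, "roll": 0, "fingers": 0},
    {"x": 0.005, "y": 0.005, "z": 0, "roll": 0, "fingers": 0},
    {"x": 0, "y": 0, "z": 0, "roll": 0, "fingers": 0}
  ]
}}

```text
clock: 8.85
eef_pos: [0.3965, 0.0686, 0.1657]
tool_rot: [-0.551, -0.437, 0.561, -0.437]
ft_force: [-1.1, 0.5, -0.8]
grip_width: 0.0002
```

```bash
python3 -c "
from h import *
goto(-.16,.025,.172)
c=camera('top');crop(c,230,180,160,120,5,'pics/t5.png')
c=camera('scene');crop(c,260,150,170,125,4.7,'pics/s5.png')"
```

```text
t 8.85 eef [0.3965 0.0686 0.1657] press [-0.1966  0.0263  0.1657] F [-1.1  0.5 -0.8] w 0.0002
tool axes
 [[-0.012  0.972 -0.236]
 [-0.01  -0.237 -0.972]
 [-1.    -0.009  0.013]]
shift in tool [-0.0066  0.0366  0.0016]
roll 0.006
roll -3.136
```

View pics/s5.png

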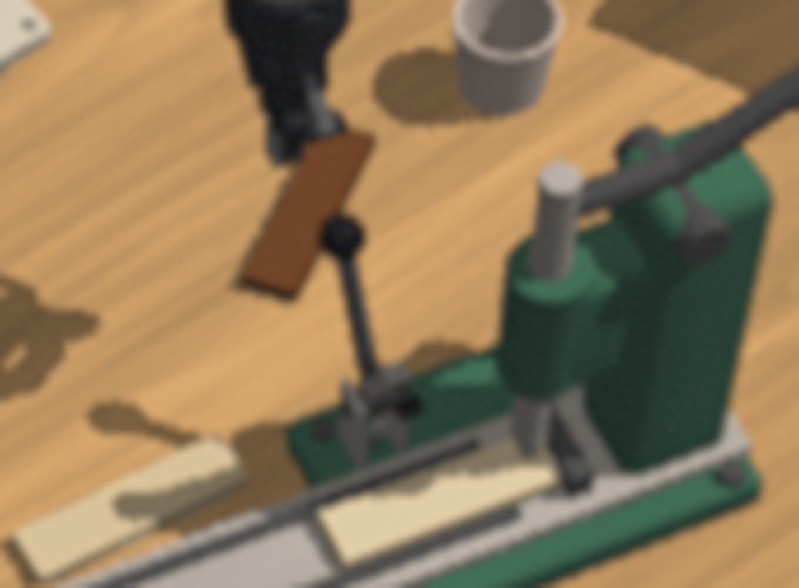

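The fingers are on the robot side of the knob, which is at (343,235). I'll push along +x.

{"api": "arm_command", "payload": {
  "motion": [
    {"x": -0.003, "y": 0.008, "z": 0, "roll": 0, "fingers": 0},
    {"x": -0.003, "y": 0.008, "z": 0, "roll": 0, "fingers": 0},
    {"x": 0, "y": 0.008, "z": 0, "roll": 0, "fingers": 0},
    {"x": 0, "y": 0.008, "z": 0, "roll": 0, "fingers": 0},
    {"x": 0, "y": 0.008, "z": 0, "roll": 0, "fingers": 0},
    {"x": 0, "y": 0.008, "z": 0, "roll": 0, "fingers": 0}
  ]
}}

```text
clock: 9.45
eef_pos: [0.4469, 0.0534, 0.1751]
tool_rot: [-0.553, -0.434, 0.561, -0.437]
ft_force: [0.2, 0.2, 0.0]
grip_width: -0.0002
```

```bash
python3 -c "
from h import *
goto(-.09,.025,.178)"
```

```text
t 9.45 eef [0.4469 0.0534 0.1751] press [-0.1441  0.0238  0.1751] F [0.2 0.2 0. ] w -0.0002
tool axes
 [[-0.008  0.97  -0.241]
 [-0.01  -0.241 -0.97 ]
 [-1.    -0.005  0.011]]
shift in tool [-0.0032  0.054  -0.0011]
roll 0.001
roll -3.141
```

{"api": "arm_command", "payload": {
  "motion": [
    {"x": 0, "y": 0.007, "z": 0, "roll": 0, "fingers": 0},
    {"x": 0, "y": 0.007, "z": 0, "roll": 0, "fingers": 0},
    {"x": 0, "y": 0.007, "z": 0, "roll": 0, "fingers": 0}
  ]
}}

```text
clock: 9.7
eef_pos: [0.4572, 0.0507, 0.1774]
tool_rot: [-0.548, -0.443, 0.566, -0.429]
ft_force: [-14.2, 3.4, 16.0]
grip_width: -0.0002
```

```bash
python3 -c "
from h import *
goto(-.09,.025,.178)"
```

```text
t 9.7 eef [0.4572 0.0507 0.1774] press [-0.1334  0.0237  0.1774] F [-14.2   3.4  16. ] w -0.0002
tool axes
 [[-0.032  0.97  -0.24 ]
 [-0.    -0.24  -0.971]
 [-0.999 -0.031  0.008]]
shift in tool [-0.0019  0.0434 -0.0012]
roll 0.003
roll -3.139
```

```bash
python3 -c "
from h import *
c=camera('scene');crop(c,290,150,110,80,7,'pics/s6.png')
c=camera('wrist');cv2.imwrite('pics/w6.png',c['frame'][:,:,::-1])"
```

View pics/s6.png

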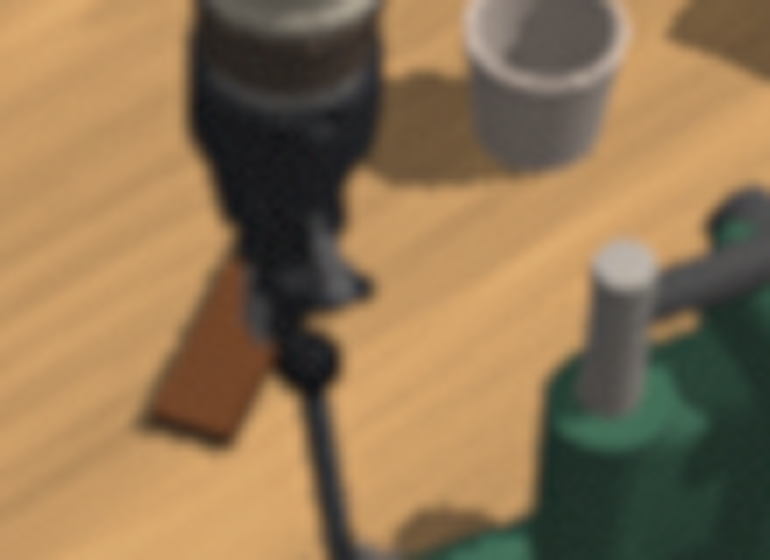

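View pics/w6.png

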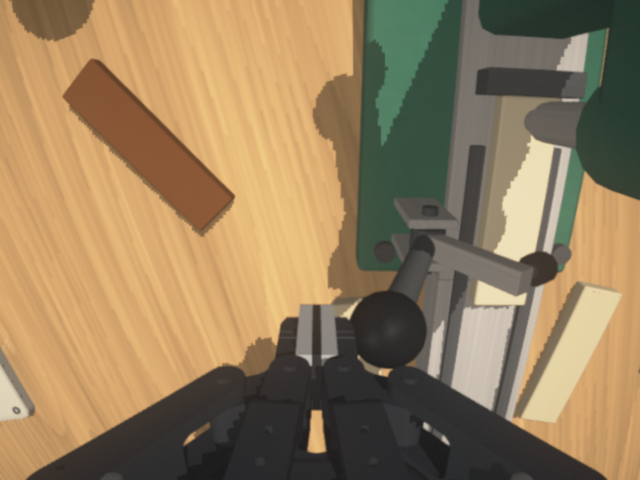

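The knob at (390,328) in the wrist view sits beside the fingers and partly under the flared finger links. That explains the upward force of 16 N. I'll back off, raise the tool so that only the slim tips press, and push again.

{"api": "arm_command", "payload": {
  "motion": [
    {"x": 0, "y": -0.008, "z": 0, "roll": 0, "fingers": 0},
    {"x": 0, "y": -0.008, "z": 0, "roll": 0, "fingers": 0},
    {"x": -0.005, "y": 0, "z": -0.001, "roll": 0, "fingers": 0},
    {"x": -0.003, "y": 0, "z": 0, "roll": 0, "fingers": 0},
    {"x": 0, "y": 0, "z": 0, "roll": 0, "fingers": 0}
  ]
}}

```text
clock: 10.22
eef_pos: [0.4425, 0.0551, 0.1862]
tool_rot: [-0.547, -0.443, 0.566, -0.429]
ft_force: [0.0, -0.3, 1.0]
grip_width: -0.0003
```

```bash
python3 -c "
from h import *
goto(-.13,.025,.185)"
```

```text
t 10.22 eef [0.4425 0.0551 0.1862] press [-0.1487  0.0244  0.1862] F [ 0.  -0.3  1. ] w -0.0003
tool axes
 [[-0.032  0.97  -0.24 ]
 [-0.001 -0.24  -0.971]
 [-0.999 -0.031  0.009]]
shift in tool [ 0.0006  0.0187 -0.0006]
roll 0.002
roll -3.139
```

{"api": "arm_command", "payload": {
  "motion": [
    {"x": 0, "y": 0.006, "z": 0, "roll": 0, "fingers": 0},
    {"x": 0, "y": 0.006, "z": 0, "roll": 0, "fingers": 0},
    {"x": 0, "y": 0.006, "z": 0, "roll": 0, "fingers": 0},
    {"x": 0, "y": 0.006, "z": 0, "roll": 0, "fingers": 0}
  ]
}}

```text
clock: 10.55
eef_pos: [0.4614, 0.0508, 0.1882]
tool_rot: [-0.545, -0.447, 0.568, -0.426]
ft_force: [-18.4, 3.3, 26.5]
grip_width: 0.0004
```

```bash
python3 -c "
from h import *
goto(-.09,.025,.186)
c=camera('wrist');crop(c,200,180,320,240,2,'pics/w7.png')"
```

```text
t 10.55 eef [0.4614 0.0508 0.1882] press [-0.1294  0.0248  0.1882] F [-18.4   3.3  26.5] w 0.0004
tool axes
 [[-0.044  0.97  -0.238]
 [ 0.004 -0.238 -0.971]
 [-0.999 -0.044  0.006]]
shift in tool [ 0.0005  0.0394 -0.0001]
roll 0.004
roll -3.138
```

View pics/w7.png

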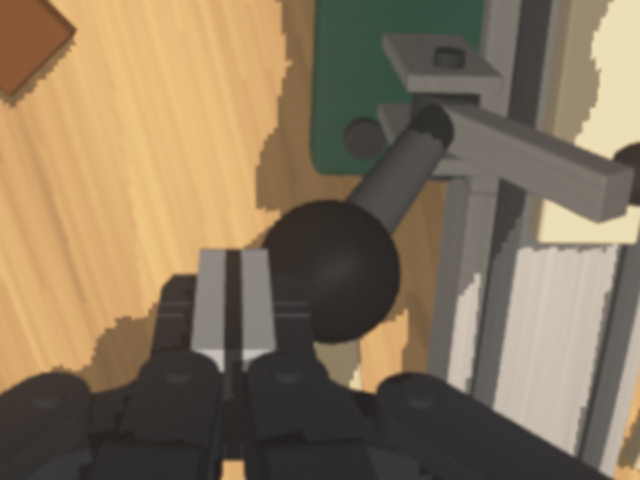

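The slanted outer face of the finger is jamming against the top of the ball (Fz is greater than Fx). I'll back off and roll a quarter turn so the flat, straight side of the fingers does the pushing, as it did in the channel.

{"api": "arm_command", "payload": {
  "motion": [
    {"x": 0, "y": -0.01, "z": 0, "roll": 0, "fingers": 0},
    {"x": 0, "y": -0.02, "z": 0, "roll": 0, "fingers": 0},
    {"x": 0, "y": -0.02, "z": 0, "roll": 0, "fingers": 0},
    {"x": 0, "y": -0.02, "z": 0, "roll": 0, "fingers": 0},
    {"x": 0, "y": -0.01, "z": 0, "roll": 0, "fingers": 0},
    {"x": 0, "y": 0, "z": 0, "roll": 0, "fingers": 0}
  ]
}}

```text
clock: 11.1
eef_pos: [0.3859, 0.0696, 0.1926]
tool_rot: [-0.546, -0.446, 0.568, -0.425]
ft_force: [-0.2, 0.6, 0.1]
grip_width: 0.0
```

{"api": "arm_command", "payload": {
  "motion": [
    {"x": 0, "y": 0, "z": 0, "roll": -0.12, "fingers": 0},
    {"x": 0, "y": 0, "z": 0, "roll": -0.12, "fingers": 0},
    {"x": 0, "y": 0, "z": 0, "roll": -0.12, "fingers": 0},
    {"x": 0, "y": 0, "z": 0, "roll": -0.12, "fingers": 0},
    {"x": 0, "y": 0, "z": 0, "roll": -0.12, "fingers": 0},
    {"x": 0, "y": 0, "z": 0, "roll": -0.12, "fingers": 0},
    {"x": 0, "y": 0, "z": 0, "roll": -0.12, "fingers": 0},
    {"x": 0, "y": 0, "z": 0, "roll": -0.12, "fingers": 0},
    {"x": 0, "y": 0, "z": 0, "roll": -0.12, "fingers": 0},
    {"x": 0, "y": 0, "z": 0, "roll": -0.12, "fingers": 0},
    {"x": 0, "y": 0, "z": 0, "roll": -0.12, "fingers": 0},
    {"x": 0, "y": 0, "z": 0, "roll": -0.12, "fingers": 0},
    {"x": 0, "y": 0, "z": 0, "roll": -0.12, "fingers": 0},
    {"x": 0, "y": 0, "z": 0, "roll": 0, "fingers": 0}
  ]
}}

```text
clock: 12.27
eef_pos: [0.4076, 0.0673, 0.1929]
tool_rot: [0.067, 0.712, -0.067, 0.695]
ft_force: [-0.9, -0.6, -0.1]
grip_width: 0.0001
```

```bash
python3 -c "
from h import *
o=get_obs();print(o['joint_pos'].round(3))
goto(-.165,.025,.172)
c=camera('top');crop(c,230,180,160,120,5,'pics/t8.png')
c=camera('scene');crop(c,260,150,170,125,4.7,'pics/s8.png')"
```

```text
[ 0.159  0.111 -0.257  1.226  0.006  0.349]
t 12.27 eef [0.4076 0.0673 0.1929] press [-0.1855  0.0278  0.1929] F [-0.9 -0.6 -0.1] w 0.0001
tool axes
 [[-0.024  0.188  0.982]
 [ 0.002  0.982 -0.188]
 [-1.    -0.002 -0.024]]
shift in tool [ 0.0204 -0.0039  0.0208]
roll 1.626
roll -1.516
```

View pics/s8.png

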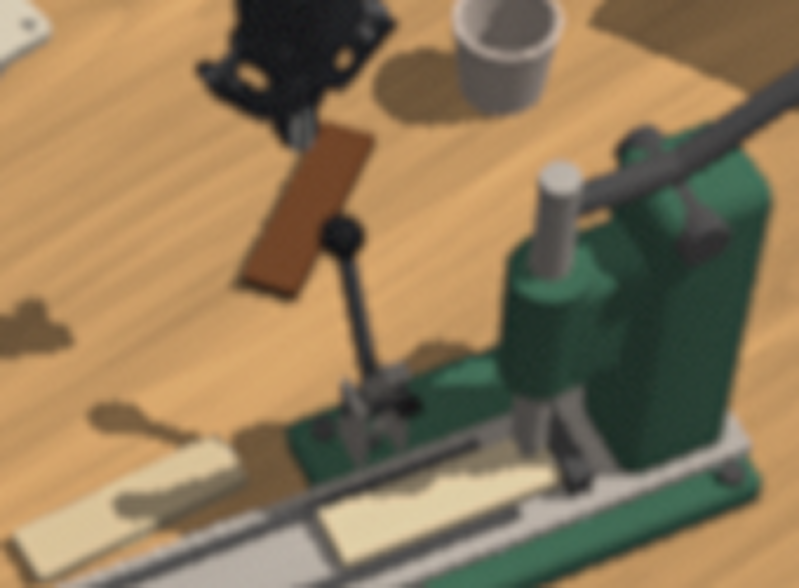

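Now the flat side of the fingers faces the knob.

{"api": "arm_command", "payload": {
  "motion": [
    {"x": 0.007, "y": -0.003, "z": 0.004, "roll": 0.05, "fingers": 0},
    {"x": 0.007, "y": 0, "z": 0.006, "roll": 0, "fingers": 0},
    {"x": 0.006, "y": 0, "z": 0.006, "roll": 0, "fingers": 0},
    {"x": 0, "y": 0, "z": 0, "roll": 0, "fingers": 0}
  ]
}}

```text
clock: 12.7
eef_pos: [0.4249, 0.0604, 0.1716]
tool_rot: [0.089, 0.709, -0.089, 0.694]
ft_force: [0.6, 0.4, 0.1]
grip_width: -0.0001
```

```bash
python3 -c "
from h import *
goto(-.14,.025,.172)"
```

```text
t 12.7 eef [0.4249 0.0604 0.1716] press [-0.1671  0.0252  0.1716] F [0.6 0.4 0.1] w -0.0001
tool axes
 [[-0.022  0.251  0.968]
 [ 0.003  0.968 -0.251]
 [-1.    -0.003 -0.022]]
shift in tool [-0.001 -0.     0.027]
roll 1.562
roll -1.58
```

{"api": "arm_command", "payload": {
  "motion": [
    {"x": 0, "y": 0, "z": 0.007, "roll": 0, "fingers": 0},
    {"x": 0, "y": 0, "z": 0.007, "roll": 0, "fingers": 0},
    {"x": 0, "y": 0, "z": 0.007, "roll": 0, "fingers": 0},
    {"x": -0.002, "y": 0, "z": 0.007, "roll": 0, "fingers": 0},
    {"x": -0.002, "y": 0, "z": 0.006, "roll": 0, "fingers": 0},
    {"x": -0.002, "y": 0, "z": 0.006, "roll": 0, "fingers": 0}
  ]
}}

```text
clock: 13.2
eef_pos: [0.4591, 0.0515, 0.1758]
tool_rot: [0.09, 0.716, -0.088, 0.687]
ft_force: [-9.3, 3.0, 5.4]
grip_width: -0.0003
```

```bash
python3 -c "
from h import *
goto(-.08,.025,.180)"
```

```text
t 13.2 eef [0.4591 0.0515 0.1758] press [-0.1318  0.0249  0.1758] F [-9.3  3.   5.4] w -0.0003
tool axes
 [[-0.041  0.249  0.968]
 [ 0.008  0.968 -0.249]
 [-0.999 -0.002 -0.041]]
shift in tool [-0.0063  0.0004  0.0515]
roll 1.564
roll -1.578
```

Forces are much better (about 9 N). I'll continue.

{"api": "arm_command", "payload": {
  "motion": [
    {"x": -0.002, "y": 0, "z": 0.009, "roll": 0, "fingers": 0},
    {"x": -0.002, "y": 0, "z": 0.009, "roll": 0, "fingers": 0},
    {"x": -0.002, "y": 0, "z": 0.009, "roll": 0, "fingers": 0}
  ]
}}

```text
clock: 13.45
eef_pos: [0.4793, 0.0469, 0.1818]
tool_rot: [0.09, 0.722, -0.085, 0.681]
ft_force: [-4.8, 0.9, 3.4]
grip_width: -0.0002
```

```bash
python3 -c "
from h import *
goto(-.08,.025,.180)
c=camera('scene');crop(c,260,150,170,125,4.7,'pics/s9.png')"
```

```text
t 13.45 eef [0.4793 0.0469 0.1818] press [-0.111   0.0253  0.1818] F [-4.8  0.9  3.4] w -0.0002
tool axes
 [[-0.057  0.247  0.967]
 [ 0.014  0.969 -0.246]
 [-0.998 -0.    -0.058]]
shift in tool [ 0.     -0.0002  0.0311]
roll 1.566
roll -1.576
```

View pics/s9.png

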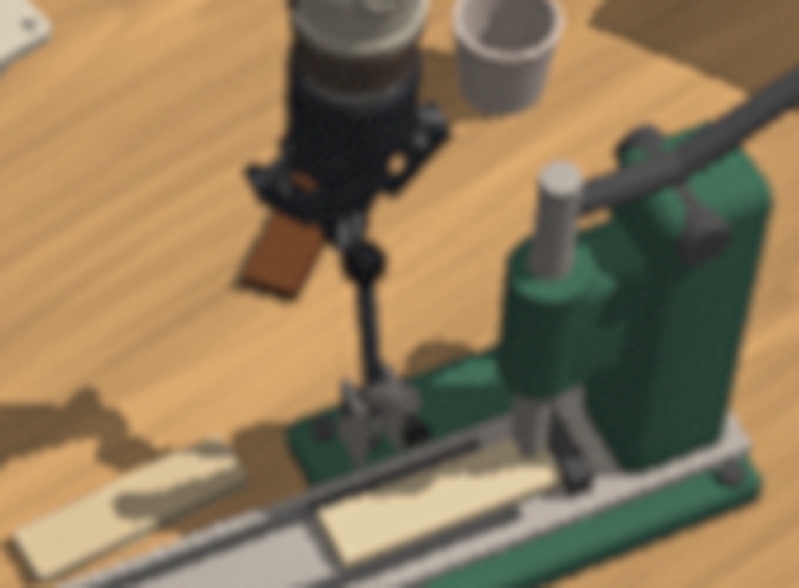

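The lever is following, with the knob now at about (363,262). I'll carry it past the dead point.

{"api": "arm_command", "payload": {
  "motion": [
    {"x": -0.001, "y": 0, "z": 0.009, "roll": 0, "fingers": 0},
    {"x": -0.001, "y": 0, "z": 0.009, "roll": 0, "fingers": 0},
    {"x": -0.001, "y": 0, "z": 0.009, "roll": 0, "fingers": 0},
    {"x": 0, "y": 0, "z": 0.008, "roll": 0, "fingers": 0}
  ]
}}

```text
clock: 13.83
eef_pos: [0.518, 0.0374, 0.1845]
tool_rot: [0.091, 0.72, -0.085, 0.682]
ft_force: [-0.6, -0.3, -0.7]
grip_width: -0.0
```

```bash
python3 -c "
from h import *
goto(-.06,.025,.180)
c=camera('scene');crop(c,260,150,170,125,4.7,'pics/s10.png')"
```

```text
t 13.83 eef [0.518  0.0374 0.1845] press [-0.0712  0.0255  0.1845] F [-0.6 -0.3 -0.7] w -0.0
tool axes
 [[-0.052  0.247  0.968]
 [ 0.014  0.969 -0.247]
 [-0.999  0.001 -0.054]]
shift in tool [ 0.0039 -0.0005  0.0114]
roll 1.566
roll -1.576
```

View pics/s10.png

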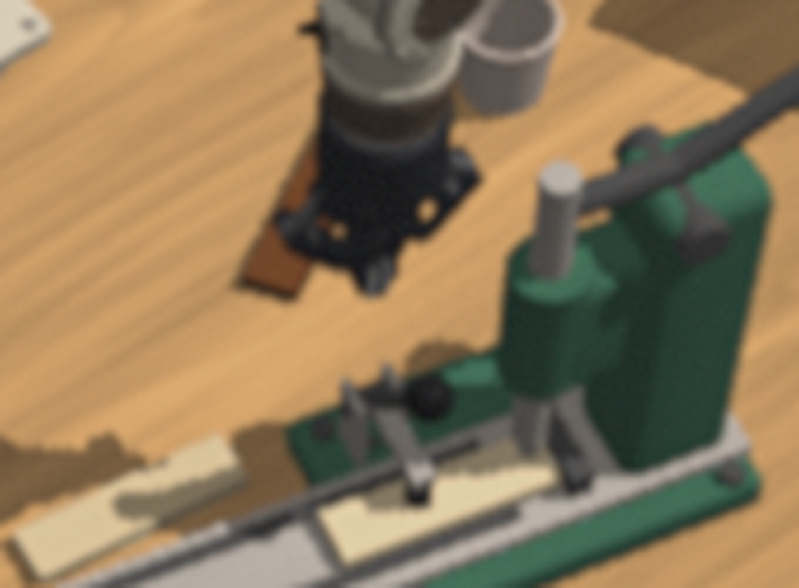

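It snapped over: the pad is down on the slice at (418,490) and the handle lies over with the knob at (430,397). I'll move clear and check.

{"api": "arm_command", "payload": {
  "motion": [
    {"x": -0.01, "y": 0, "z": -0.02, "roll": 0, "fingers": 0},
    {"x": -0.02, "y": 0, "z": -0.03, "roll": 0, "fingers": 0},
    {"x": -0.02, "y": 0, "z": -0.03, "roll": 0, "fingers": 0},
    {"x": -0.02, "y": 0, "z": -0.03, "roll": 0, "fingers": 0},
    {"x": 0, "y": 0, "z": -0.03, "roll": 0, "fingers": 0},
    {"x": 0, "y": 0, "z": 0, "roll": 0, "fingers": 0},
    {"x": 0, "y": 0, "z": 0, "roll": 0, "fingers": 0}
  ]
}}

```text
clock: 14.47
eef_pos: [0.3861, 0.0705, 0.262]
tool_rot: [0.092, 0.72, -0.087, 0.683]
ft_force: [0.2, 0.6, 1.1]
grip_width: 0.0001
```

Run:
```python
from h import *
st()
c=camera('top');crop(c,230,180,160,120,5,'pics/t11.png')
s=camera('scene');crop(s,260,180,170,125,4.7,'pics/s11.png')
for th in(1.0,1.1,1.2):
    a=th-.45;w=d["O"]+(-.065+.115*np.sin(a))*d["ex"]+.025*d["ey"]+[0,0,.078+.115*np.cos(a)]
    u=proj(c,w);v=proj(s,w);print(th,(u-[230,180])*5,(v-[260,180])*4.7)
```

```text
t 14.47 eef [0.3861 0.0705 0.262 ] press [-0.2071  0.0257  0.262 ] F [0.2 0.6 1.1] w 0.0001
1.0 [272.25253764 197.66287101] [419.9160906  237.06600727]
1.1 [279.55902455 178.89347656] [426.64863993 255.64630048]
1.2 [286.45173334 162.40030283] [432.78585964 274.21489833]
```

View pics/t11.png

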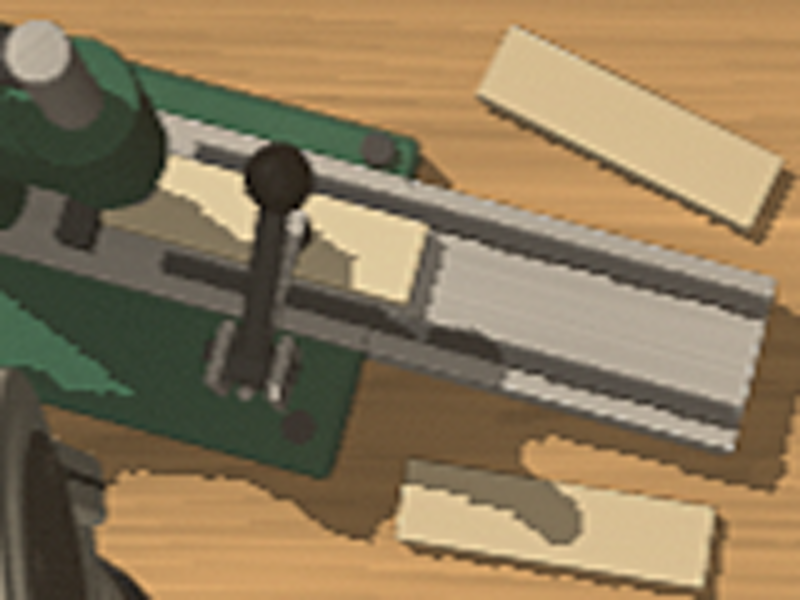

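View pics/s11.png

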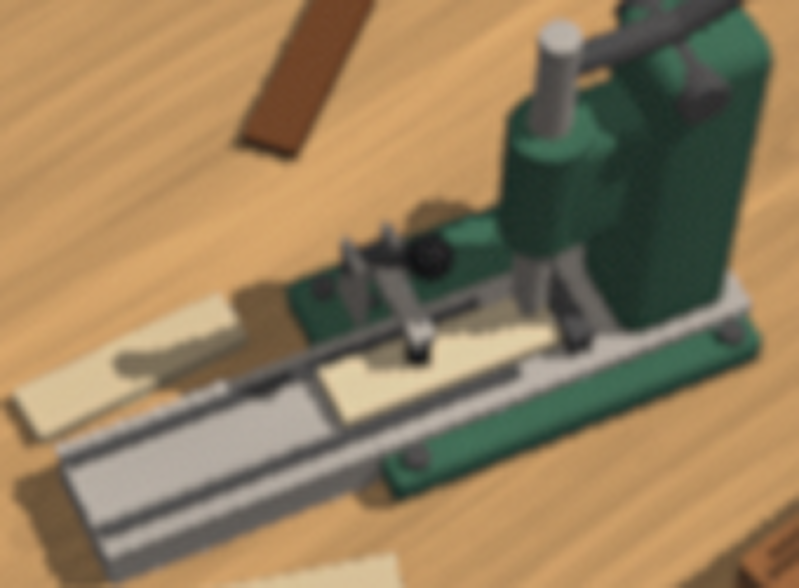

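The knob is at (279,179) in the top crop and (430,257) in the scene crop, which matches an angle of 1.10. The slice's near end is unchanged at (428,225)–(410,303), the spares haven't moved, and the arm is clear. I'll hand it in.

```bash
python3 -c "
from workcell import *
print(job_done())"
```

```text
the job is handed in; nothing more can be done
None
```

I pushed the slice up against the end stop, snapped the clamp lever over into lock on it, moved the arm clear and handed the job in at about 14.5 s.

**Slice:** I pushed it along the channel with shut fingertips until it stopped with about 10 N against the end stop. Two views put its near end at y ≈ -34 to -35 mm (the target is -35 mm), and it had not moved after the clamp locked.

**Clamp:** The first two pushes on the knob jammed, because the slanted backs of the fingers pressed down on the ball (up to 26 N upward on the tool). I backed off, turned the tool a quarter turn and pushed with the flat finger side, and the lever went over at about 10 N. The final knob position matches a lever angle of about 1.10 rad in both views, with the pad visibly on the slice.

**Checks:** The tool force reads about zero with the arm clear of everything. In the last pictures both spare slices are where they started; I did not re-check the mallet and vise. I could not measure the pad force directly; I infer it from the 1.10 rad angle, since the lever would go to 1.20 with nothing under the pad.

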